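# Put the top coaster away in the slide-lid compartment of the caddy

## Task

Put the top coaster of the pile away: slide the cover of the caddy's compartment fully back, press lightly on the top coaster and draw it off the pile, over the low sill, so that it lies flat in the compartment, then slide the cover fully shut. The pile stands on a spring lift, so press gently, or it sinks behind the sill and jams; leave the two lower coasters in their bay, and do not upset the tumbler, jigger, spice jar, bottle opener or spoon around the caddy.

Things in the scene. Friction and masses are not known exactly. Their poses are not given: they have to be found in the camera images.
- caddy: Fixed low wooden caddy, 116 x 223 mm. Origin 2 to 12 mm above the worktop (varies), y along its length, z up. Open bay (+y) and covered compartment (-y), both 100 mm wide in x, in a row between 8 mm side walls, tops at z = 36 mm. Between them, at y = -2.5..+2.5 mm, a low sill, top at z = 23 mm. All heights here are in this frame.
- compartment (a point): Centre of the compartment's floor, in the caddy's frame (0, -56.5, 6) mm; axes as the caddy's. The compartment reaches from y = -110.5 to -2.5 mm of the caddy; its outer end wall is 5 mm thick and 23 mm high. The sliding cover shuts it.
- bay (a point): Fixed point at the middle of the pile's open bay, level with the underside of the unpressed pile: (0, +51, 8) mm in the caddy's frame, same axes. The bay reaches from y = +2.5 to +99.5 mm; its end wall is 36 mm high. The pile lies on a spring lift: up against a stop at rest, it starts to sink when pressed with about 7 N, then 0.7 N per mm, 5 mm at most, and comes up again.
- cover (a joint): How far the compartment's sliding cover is drawn back, in m: 0 = shut, 0.108 = fully open (both firm stops). It slides to the caddy's -y and stays where it is left (1.5 N friction, 3 N s/m damping). A wooden panel 97 x 110 x 5 mm, from z = 24 to 29 mm in the caddy's frame; open, it sticks out past the caddy's -y end.
- cover_bar (a point): Centre of the top of the finger bar that stands across the middle of the cover; the bar is 50 mm (caddy x) by 10 mm (caddy y) and 11 mm high, its top at z = 40 mm in the caddy's frame. With the cover shut it is at caddy y = -57.5 mm. Push its side to slide the cover either way.
- coaster_top: Top one of three like cork coasters, 92 mm across, 8 mm thick, 20 to 40 g. Origin at the centre of its underside, z up. Unpressed, its underside is at z = 24 mm (caddy), 1 mm above the sill, its face at 32, 4 mm below the wall tops; 1 to 6 mm play to the walls: only the face can be reached. Fingertips pressed on it with 3 to 6 N carry it along; pressed harder it sinks below the sill and jams.
- coaster_middle: Second coaster of the pile, same shape, underside at z = 16 mm in the caddy's frame; the sill keeps it in the bay.
- coaster_bottom: Lowest coaster of the pile, same shape, underside at z = 8 mm in the caddy's frame, on the lift's plate.
- tumbler: Cut glass tumbler, 77 mm across, 94 mm high, stands beyond the caddy. Origin at the centre of its underside, z up.
- jigger: Brass spirit measure, 47 mm across, 100 mm high, stands beyond the caddy. Origin at the centre of its underside, z up.
- spice_jar: Small spice jar with a green cap, 46 mm across, 106 mm high, stands beyond the caddy. Origin at the centre of its underside, z up.
- opener: Flat bottle opener, 38 x 142 x 8 mm, lies on the near side of the caddy. Origin at the centre of its underside.
- bar_spoon: Small spoon, 138 x 28 x 12 mm, lies on the near side of the caddy. Origin at the centre of its underside.
There are look-alikes about, which are no part of the job. What is shaped like the coaster_top but purple is not meant.

How it is judged:
By the outcome, as a careful person would: the job done as asked, in the order asked, and still so for the second after the job is handed in, with the robot touching nothing.
It also fails if it takes over 64 s, if anything falls off the work surface, if the arm or the gripper's body presses on something with over 40 N, if the wrist force passes 120 N, or if a joint passes its speed limit or range.

## Robot

A 6-joint arm with a two-finger parallel gripper is mounted at the origin on a cart in front of the work surface, level with it; the furniture and walls round the work are solid. World frame = base frame: x ahead of the robot, y to its left, z up, the work surface at z = 0. Lengths are in mm, angles in degrees, forces in N, time in s.
With the tool pointing down it reaches from about 300 to 850 mm from the base axis. Payload 4.2 kg.
Tool frame: the origin (TCP) lies between the finger pads; the fingertips stand 11 mm ahead of it and the grasp point (between the pads) lies 8 mm behind it (env.tips_ahead is the distance from the TCP to the fingertips, in mm); z points along the fingers, y is the line along which they close (so a half turn about z gives the same grasp; the last joint's range is limited). The gripper opens to 91 mm and grips with 3 to 60 N. Pads are 32 mm wide; open, the fingers measure 118 mm over their backs; the gripper's body (76 mm by 178 mm) begins 60 mm behind the grasp point.
Start: joints at [75.917, 18.312, 89.639, -0, 72.044, -1.146], TCP at [128.736, 560.422, 188.676] pointing down, gripper open.
Joint ranges: [-177.97, 177.97], [-48.28, 115.42], [12.27, 149.76], [-77.06, 257.06], [2.81, 150.46], [-146.56, 146.56]. Speed limits (degrees/s): [147.25, 147.25, 180, 180, 180, 180].

## Interface

Orientations are given as [roll, pitch, yaw] about the fixed x, y, z axes, in that order (R = Rz(yaw) Ry(pitch) Rx(roll)).
In Python, from workcell import env, cams gives the robot as it stands.
- The arm moves only by the tool step_arm, never from a script. Its arguments are lists of equal length, an entry for each row: "linear": the shift along the tool's x, y, z in units of 30 cm (1.0 is 30 cm), a list of three; "turn": the turn about the tool's z in units of 360 degrees (1.0 is 360 degrees). In form: {"linear": [[tx, ty, tz], ...], "turn": [turn, ...]}. A call has 1 to 20 rows; each row is the pose to reach, as a shift and turn from the pose commanded when the call began, along the tool's axes at that moment, turning the shorter way round; what a row does not reach only later rows make up. A row lasts 1/8 s, in which the tool goes at most 62.5 mm and 10.7 degrees, less where a joint would pass 70% of its speed; a pose out of reach is approached as far as the arm can. A call with a number of a shift or a turn outside -1 to 1 is refused whole. A call with a gripper value outside its range is refused whole. "fingers" is the closure, from -1 (fully open) to 1 (shut), so that 0 is half open, set as the call begins (left out, the last holds). The fingers move at their own pace and stop on an object; "force" is the grip in N (left out, the last holds). Time passes only in rows, so rows that repeat a pose let the fingers close. It gives the time, the measured TCP pose, the force, the opening and the grip force at its end, in the units of the state.
- env.state(): the state, without advancing time (a new reading comes with each control period).
- cams.grab_frame(name): name is "side" or "top"; returns a dict with "color" (420x560x3 uint8, blue, green, red), "fx", "fy", "cx", "cy" (pixels), "extrinsics" (4x4, takes a point from camera to world coordinates). Camera axes: x right, y down, z forward; pixel columns grow to the right and rows downward; lengths in mm; the calibration is good to about 2 mm. A picture is of the moment at which its call begins. There is no depth.
- env.job_done(): hands the job in; it is judged then, once.
The state is a dict: "time_s": time; "qpos": joint angles; "qvel": joint speeds; "effort": joint torques, N m; "ee_pos": TCP position; "ee_rot": TCP orientation; "force": force on the tool from outside, world axes, zero at the start; "torque": the same for the moment, N m; "gripper_width": finger opening in mm; "gripper_force": force on a finger pad.
Only numpy, scipy, OpenCV 4.12 (cv2) and the standard library are available. Lean on these libraries where they do the work, as an engineer would, in place of code of your own. Each camera call takes 0.05 s, during which the arm holds its last target. There are 200 camera calls.

## Working session

There is one attempt and no reset: what is moved stays moved. The work goes in short steps, Python scripts to look and compute and a tool call to move; the robot and the scene stay as the last step left them, time stands still between calls to the robot, and variables do not carry over. Pictures are saved under pics/ and viewed, at most 10 in all, crops included, and the job is handed in when it is done.

Besides the shell and the picture viewer there is one more tool, called after "Call:" as name(argument=value, ...), one argument or row to a line, values as JSON. step_arm: Moves the arm, as the interface text tells. Its arguments: {"type":"object","properties":{"linear":{"type":"array"},"turn":{"type":"array"},"fingers":{"type":"number"},"force":{"type":"number"}},"required":["linear","turn"]}

```bash
mkdir -p pics
python3 - <<'E'
from workcell import env,cams
import cv2,numpy as np
np.set_printoptions(precision=4,suppress=True)
for n in("top","side"):
    f=cams.grab_frame(n);cv2.imwrite(f"pics/{n}0.png",f["color"]);print(n,f["fx"],f["fy"],f["cx"],f["cy"]);print(np.array(f["extrinsics"]))
s=env.state();print({k:np.round(s[k],3) for k in s}, env.tips_ahead)
E
```

```text
top 469.94390943048893 469.94390943048893 285.124155715234 201.80040844847244
[[  -0.0262   -0.991     0.131   376.522 ]
 [  -0.9996    0.0266    0.0017  102.6254]
 [  -0.0052   -0.1309   -0.9914 1141.0524]
 [   0.        0.        0.        1.    ]]
side 407.46169942459755 407.46169942459755 280.4556193300518 212.66963462486342
[[   0.9998   -0.007    -0.0161  508.9466]
 [   0.0068   -0.6931    0.7208 -553.0496]
 [  -0.0162   -0.7208   -0.6929  661.4703]
 [   0.        0.        0.        1.    ]]
{'time_s': np.float64(0.1), 'qpos': array([75.919, 18.348, 89.698,  0.   , 72.043, -1.145]), 'qvel': array([-0.094, -0.073, -0.114,  0.032,  0.001, -0.06 ]), 'effort': array([  0.   , -41.334, -23.251,   0.073,   0.042,  -0.   ]), 'ee_pos': array([128.592, 559.947, 187.911]), 'ee_rot': array([-179.91 ,   -0.002,  167.064]), 'force': array([0.492, 0.12 , 0.466]), 'torque': array([0.027, 0.   , 0.044]), 'gripper_force': np.float64(0.0), 'gripper_width': np.float64(91.117)} 11.0
```

View pics/top0.png

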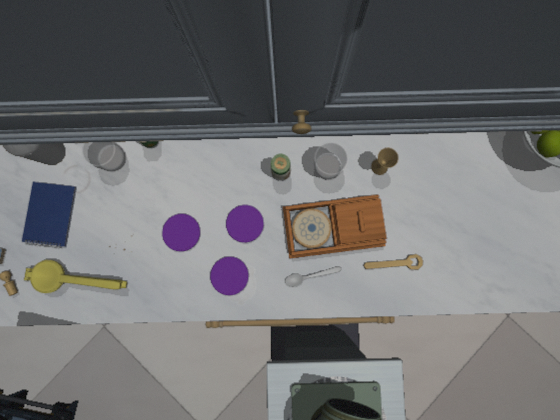

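View pics/side0.png

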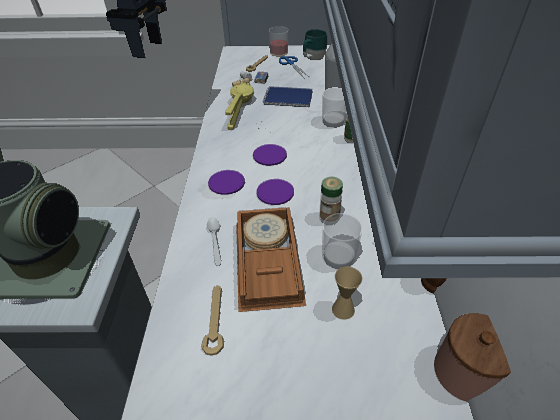

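The top view shows the caddy at about (335,226). The cork coaster with a rosette is at (311,228) in its bay, and the cover with its bar is at (362,221). The candidates are cork (311,228) and purple (181,232), (245,223) and (229,276). I choose the cork one in the caddy. The jar (281,166), tumbler (330,160) and jigger (385,161) stand beyond the caddy; the spoon (312,277) and opener (395,264) lie on the near side.

Run:
```python
import cv2,numpy as np
a=cv2.imread("pics/top0.png")[185:268,275:395];b=cv2.imread("pics/side0.png")[200:315,230:310]
cv2.imwrite("pics/c.png",cv2.resize(a,None,fx=6.5,fy=6.5,interpolation=cv2.INTER_CUBIC))
cv2.imwrite("pics/d.png",cv2.resize(b,None,fx=5,fy=5,interpolation=cv2.INTER_CUBIC))
```

```text
(no output)
```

View pics/c.png

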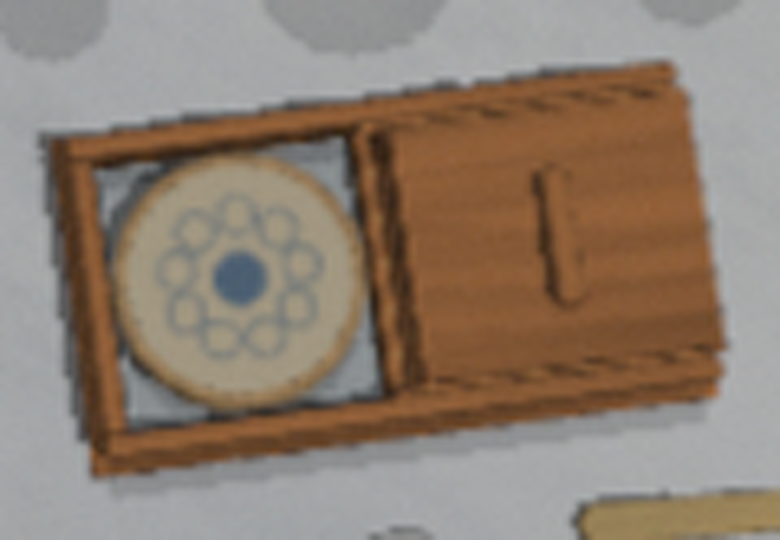

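View pics/d.png

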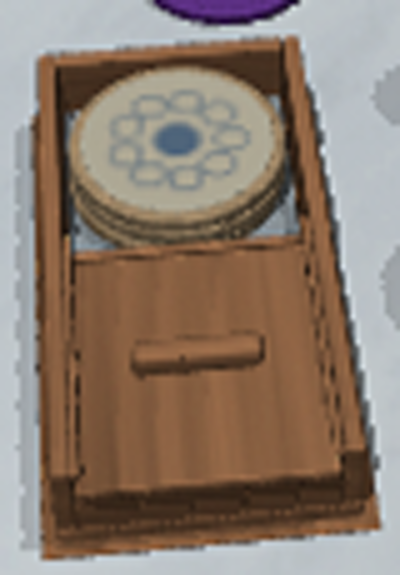

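The crops confirm it: the chosen coaster is the cork one with the blue rosette, on the pile in the bay. Top crop: its centre is at (240,279) and the bar top at (558,235). Side crop: coaster centre (176,140), bar (198,347).

```bash
cat > h.py <<'E'
from workcell import env,cams
import cv2,numpy as np,json
from scipy.optimize import least_squares
from scipy.spatial.transform import Rotation as R
np.set_printoptions(precision=2,suppress=True)
def proj(f,P):
    E=np.array(f["extrinsics"]);p=(np.atleast_2d(P)-E[:3,3])@E[:3,:3]
    return p[:,:2]/p[:,2:]*f["fx"]+[f["cx"],f["cy"]]
def c2w(q,P):
    P=np.atleast_2d(np.array(P,float));return R.from_euler('z',q[3],degrees=True).apply(P)+q[:3]
def ray(f,uv,z):
    E=np.array(f["extrinsics"]);d=E[:3,:3]@np.array([(uv[0]-f["cx"])/f["fx"],(uv[1]-f["cy"])/f["fx"],1]);o=E[:3,3]
    return o+d*(z-o[2])/d[2]
E
python3 - <<'E'
from h import *
F={n:cams.grab_frame(n) for n in("top","side")}
C=np.array([[58,107.5,36],[-58,107.5,36],[58,-115.5,36],[-58,-115.5,36],[0,-57.5,40]])
T=(np.array([[52,138],[92,463],[674,65],[719,388],[558,235]])+.5)/6.5-.5+[275,185]
S=(np.array([[299,38],[38,55],[363,450],[50,475],[198,347]])+.5)/5-.5+[230,200]
def r(q,full=0):
    a=(proj(F["top"],c2w(q,C))-T)*2.3;b=(proj(F["side"],c2w(q,C))-S)*2
    return np.r_[a.ravel(),b.ravel(),(q[2]-7)/4]
s=least_squares(r,[480,40,7,0]);print(s.x);print(s.fun.reshape(-1)[:20].reshape(10,2))
q=s.x
for n,uv in(("top",((240.5/6.5-.5)+275,279.5/6.5-.5+185)),("side",(176.5/5-.5+230,140.5/5-.5+200))):
    w=ray(F[n],uv,q[2]+32);print(n,w,R.from_euler('z',-q[3],degrees=True).apply(w-q[:3]))
for n in("top","side"):
  def r1(q): 
    return ((proj(F[n],c2w([*q[:2],s.x[2],q[2]],C))-(T if n=="top" else S))*2).ravel()
  print(n,least_squares(r1,[480,40,0]).x)
for nm,uv,z in(("jar",(281,160),106),("tumb",(330,155),94),("jig",(387,158),100)):print(nm,ray(F["top"],uv,z))
E
```

```text
[465.97  -5.47   7.24   5.53]
[[ 3.53 -1.16]
 [ 3.4  -2.99]
 [-0.8  -1.87]
 [ 0.26 -3.61]
 [-7.15  0.48]
 [-0.9   0.17]
 [-1.22  1.06]
 [-0.95  1.43]
 [-3.02  2.18]
 [-2.78 -4.83]]
top [459.63  44.22  39.24] [-1.52 50.07 32.  ]
side [461.55  48.79  39.24] [ 0.83 54.43 32.  ]
top [464.12  -5.54   5.3 ]
side [467.69  -5.42   5.64]
jar [608.31 111.19 106.  ]
tumb [619.55  -0.5   94.  ]
jig [ 607.71 -128.34  100.  ]
```

```bash
cat > go.py <<'E'
# go.py cx cy z [q..]: units for a move of the TCP to caddy (cx,cy), world z, tool y along caddy y, from the commanded pose
import sys,json,os
import numpy as np
from scipy.spatial.transform import Rotation as R
from workcell import env
Q=(465.97,-5.47,5.53)
c=json.load(open("cmd.json")) if os.path.exists("cmd.json") else [128.736,560.422,188.676,167.064]
def plan(c,cx,cy,z):
    a=np.radians(Q[2]);p=np.array([Q[0]+cx*np.cos(a)-cy*np.sin(a),Q[1]+cx*np.sin(a)+cy*np.cos(a),z])
    r=R.from_euler('xyz',[180,0,c[3]],degrees=True)
    u=np.round(r.inv().apply(p-c[:3])/300,3)
    t=round(((c[3]-(180+Q[2])+180)%360-180)/360,4)
    n=[*(np.array(c[:3])+r.apply(u*300)),c[3]-t*360]
    return u,t,n
def caddy(p):
    a=np.radians(Q[2]);d=np.array(p[:2])-Q[:2];return np.round([d[0]*np.cos(a)+d[1]*np.sin(a),-d[0]*np.sin(a)+d[1]*np.cos(a),p[2]],2)
if __name__=="__main__":
    s=env.state();print("now caddy",caddy(s["ee_pos"]),"rot",np.round(s["ee_rot"],2),"F",np.round(s["force"],2),"cmd",np.round(c,1))
    if len(sys.argv)>3:
        u,t,n=plan(c,*map(float,sys.argv[1:4]));print("units",u,"turn",t);json.dump([float(v) for v in n],open("cmd.json","w"))
E
python3 go.py 0 -32 120; rm cmd.json
```

```text
now caddy [-281.24  595.45  188.14] rot [-179.94   -0.    167.06] F [ 0.16  0.47 -0.75] cmd [128.7 560.4 188.7 167.1]
units [-1.552 -1.688  0.229] turn -0.0513
```

Call:
step_arm(
  linear=[
    [-0.776,-0.844,0],
    [-0.776,-0.844,0],
    [-0.776,-0.844,0],
    [-0.776,-0.844,0],
    [-0.776,-0.844,0],
    [-0.776,-0.844,0],
    [-0.776,-0.844,0],
    [-0.776,-0.844,0],
    [-0.776,-0.844,0],
    [-0.776,-0.844,0],
  ],
  turn=[-0.0513,-0.0513,-0.0513,-0.0513,-0.0513,-0.0513,-0.0513,-0.0513,-0.0513,-0.0513],
  fingers=1,
  force=10,
)

```text
time_s: 1.45
ee_pos: [298.5, 262.3, 188.5]
ee_rot: [180.0, -0.0, -174.4]
force: [-0.4, -0.5, -0.4]
gripper_width: 0.5
gripper_force: 0.0
```

```bash
python3 - <<'E'
import json,numpy as np
from scipy.spatial.transform import Rotation as R
c=[128.736,560.422,188.676,167.064]
p=np.array(c[:3])+R.from_euler('xyz',[180,0,c[3]],degrees=True).apply([-.776*300,-.844*300,0])
json.dump([*map(float,p),c[3]+.0513*360],open("cmd.json","w"))
E
python3 go.py 0 -32 100
```

```text
now caddy [-140.84  282.65  188.55] rot [ 1.7999e+02 -1.0000e-02 -1.7438e+02] F [-0.42 -0.46 -0.35] cmd [298.9 261.5 188.7 185.5]
units [-0.468 -1.046  0.296] turn 0.0
```

Call:
step_arm(
  linear=[
    [-0.468,-0.999,0.296],
    [-0.468,-0.999,0.296],
    [-0.468,-0.999,0.296],
    [-0.468,-0.999,0.296],
    [-0.468,-0.999,0.296],
    [-0.468,-0.999,0.296],
    [-0.468,-0.999,0.296],
    [-0.468,-0.999,0.296],
  ],
  turn=[0,0,0,0,0,0,0,0],
)

```text
time_s: 2.45
ee_pos: [467.1, -22.3, 99.8]
ee_rot: [180.0, -0.0, -174.4]
force: [-0.3, -0.3, -0.8]
gripper_width: 0.2
gripper_force: 0.0
```

Call:
step_arm(
  linear=[
    [0,-0.047,0],
    [0,-0.047,0.06],
    [0,-0.047,0.11],
    [0,-0.047,0.13],
    [0,-0.047,0.13],
  ],
  turn=[0,0,0,0,0],
)

```text
time_s: 3.08
ee_pos: [468.8, -37.1, 61.0]
ee_rot: [180.0, -0.0, -174.4]
force: [0.2, -0.8, -0.4]
gripper_width: 0.7
gripper_force: 0.0
```

```bash
python3 go.py
python3 - <<'E'
from h import *
f=cams.grab_frame("side")
a=f["color"][120:340,190:350]
b=cams.grab_frame("top")["color"][150:290,270:430]
o=np.zeros((540,800,3),np.uint8);o[:540,:392]=cv2.resize(a,(392,540),interpolation=2);o[:350,400:800]=cv2.resize(b,(400,350),interpolation=2)
cv2.imwrite("pics/e.png",o)
E
```

```text
now caddy [ -0.22 -31.77  60.97] rot [ 180.     -0.   -174.43] F [ 0.23 -0.76 -0.37] cmd [468.9 -37.3  99.9 185.5]
```

View pics/e.png

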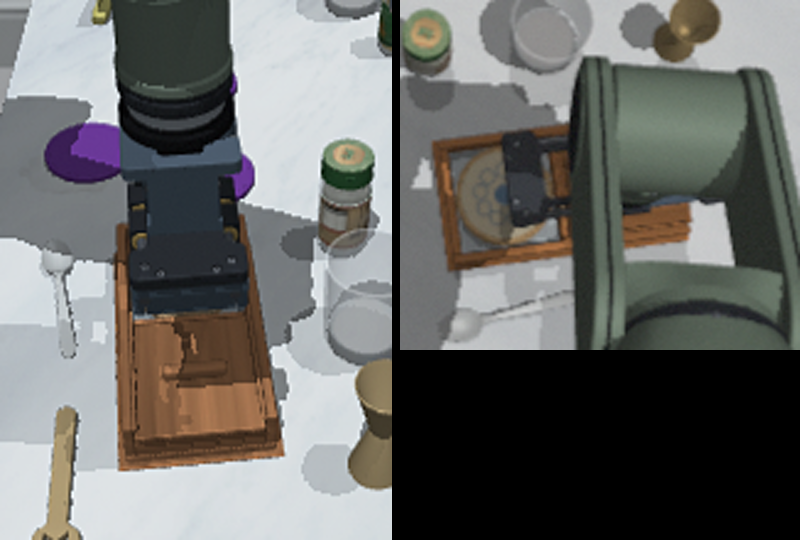

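The gripper hangs over the cover just on the +y side of the bar (side picture: bar at (195,370)), clear of the jar and the tumbler. Next I probe down to the cover.

Call:
step_arm(
  linear=[
    [0,0,0.02],
    [0,0,0.03],
    [0,0,0.03],
  ],
  turn=[0,0,0],
)

```text
time_s: 3.55
ee_pos: [468.7, -37.2, 51.5]
ee_rot: [180.0, -0.0, -174.5]
force: [-0.6, 0.7, 0.1]
gripper_width: 0.5
gripper_force: 0.0
```

Call:
step_arm(
  linear=[
    [0,0,0.003],
    [0,0,0.006],
    [0,0,0.006],
  ],
  turn=[0,0,0],
)

```text
time_s: 3.92
ee_pos: [468.9, -37.3, 50.0]
ee_rot: [180.0, -0.0, -174.5]
force: [1.0, 0.2, -0.8]
gripper_width: 0.2
gripper_force: 0.0
```

Call:
step_arm(
  linear=[
    [0,0,0.003],
    [0,0,0.006],
    [0,0,0.006],
  ],
  turn=[0,0,0],
)

```text
time_s: 4.3
ee_pos: [468.9, -37.3, 48.2]
ee_rot: [180.0, -0.0, -174.5]
force: [0.6, -0.4, 0.2]
gripper_width: 0.6
gripper_force: 0.0
```

Call:
step_arm(
  linear=[
    [0,0,0.002],
    [0,0,0.004],
    [0,0,0.004],
  ],
  turn=[0,0,0],
)

```text
time_s: 4.68
ee_pos: [468.9, -37.3, 47.0]
ee_rot: [180.0, -0.0, -174.5]
force: [0.1, -0.5, -1.7]
gripper_width: 0.4
gripper_force: 0.0
```

Call:
step_arm(
  linear=[
    [0,0,0.002],
    [0,0,0.004],
    [0,0,0.004],
  ],
  turn=[0,0,0],
)

```text
time_s: 5.05
ee_pos: [468.9, -37.2, 45.8]
ee_rot: [180.0, -0.0, -174.5]
force: [-0.4, -0.1, -0.2]
gripper_width: 0.6
gripper_force: 0.0
```

Call:
step_arm(
  linear=[
    [0,0,0.002],
    [0,0,0.004],
    [0,0,0.004],
  ],
  turn=[0,0,0],
)

```text
time_s: 5.42
ee_pos: [468.9, -37.3, 44.6]
ee_rot: [180.0, -0.0, -174.5]
force: [-0.4, -0.4, 0.3]
gripper_width: 0.3
gripper_force: 0.0
```

Call:
step_arm(
  linear=[
    [0,0,0.002],
    [0,0,0.004],
    [0,0,0.004],
  ],
  turn=[0,0,0],
)

```text
time_s: 5.8
ee_pos: [468.9, -37.3, 43.4]
ee_rot: [180.0, -0.0, -174.5]
force: [-0.1, 0.0, -0.6]
gripper_width: 0.7
gripper_force: 0.0
```

Call:
step_arm(
  linear=[
    [0,0,0.002],
    [0,0,0.004],
    [0,0,0.004],
  ],
  turn=[0,0,0],
)

```text
time_s: 6.18
ee_pos: [468.9, -37.3, 42.2]
ee_rot: [180.0, -0.0, -174.5]
force: [0.1, 0.5, -0.3]
gripper_width: 0.3
gripper_force: 0.0
```

Run:
```python
from h import *
f=cams.grab_frame("side")
cv2.imwrite("pics/g.png",cv2.resize(f["color"][200:320,225:315],None,fx=5,fy=5,interpolation=2)[:600])
```

```text
(no output)
```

View pics/g.png

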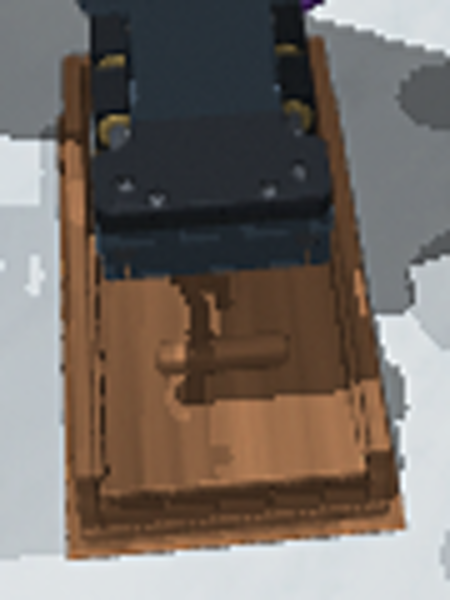

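The fingers are behind the bar (bar at crop pixel (222,353)), and there is still no contact. I go a little lower.

Call:
step_arm(
  linear=[
    [0,0,0.002],
    [0,0,0.004],
    [0,0,0.004],
  ],
  turn=[0,0,0],
)

```text
time_s: 6.6
ee_pos: [468.9, -37.3, 41.0]
ee_rot: [180.0, -0.0, -174.5]
force: [0.4, -0.2, 0.1]
gripper_width: 0.3
gripper_force: 0.0
```

Run:
```python
from h import *
F={n:cams.grab_frame(n) for n in("top","side")}
C=np.array([[58,107.5,36],[-58,107.5,36],[58,-115.5,36],[-58,-115.5,36],[0,-57.5,40]])
T=(np.array([[52,138],[92,463],[674,65],[719,388],[560,235]])+.5)/6.5-.5+[275,185]
S=(np.array([[299,38],[38,55],[363,450],[50,475],[198,347]])+.5)/5-.5+[230,200]
for z in(2,4,7):
  g=lambda q:np.r_[((proj(F["top"],c2w([*q[:2],z,q[2]],C))-T)*2.3).ravel(),((proj(F["side"],c2w([*q[:2],z,q[2]],C))-S)*2).ravel()]
  s=least_squares(g,[466,-5,5]);print(z,s.x,s.cost,s.fun.round(1))
  for n,uv in(("top",((240.5/6.5-.5)+275,279.5/6.5-.5+185)),("side",(176.5/5-.5+230,140.5/5-.5+200))):
    q=[*s.x[:2],z,s.x[2]];w=ray(F[n],uv,z+32);print(n,w,R.from_euler('z',-q[3],degrees=True).apply(w-q[:3]))
    uv=T[4] if n=="top" else S[4]
    w=ray(F[n],uv,z+40);print(" bar",R.from_euler('z',-q[3],degrees=True).apply(w-q[:3]))
```

```text
2 [466.04  -4.26   5.52] 108.12765379250587 [ 2.4 -0.6  2.2 -2.9 -2.9 -1.1 -2.  -3.4 -9.8  0.9 -0.8  2.9 -0.6  3.7
 -1.   3.7 -2.3  4.4 -2.5 -2.4]
top [460.02  43.94  34.  ] [-1.35 48.56 32.  ]
 bar [ -0.3  -67.54  40.  ]
side [461.15  53.85  34.  ] [ 0.72 58.31 32.  ]
 bar [  2.16 -60.66  40.  ]
4 [466.01  -4.76   5.52] 92.60163066405529 [ 2.9 -0.8  2.7 -3.  -2.1 -1.4 -1.1 -3.5 -9.   0.7 -0.9  1.9 -0.8  2.7
 -1.   2.9 -2.6  3.6 -2.6 -3.3]
top [459.87  44.05  36.  ] [-1.41 49.17 32.  ]
 bar [ -0.37 -66.72  40.  ]
side [461.3   51.92  36.  ] [ 0.77 56.86 32.  ]
 bar [  2.19 -61.75  40.  ]
7 [465.97  -5.5    5.53] 82.48440951615018 [ 3.6 -1.1  3.4 -3.  -0.8 -1.8  0.2 -3.6 -7.9  0.5 -0.9  0.3 -1.2  1.2
 -1.   1.6 -3.   2.4 -2.8 -4.7]
top [459.65  44.21  39.  ] [-1.5  50.09 32.  ]
 bar [ -0.47 -65.48  40.  ]
side [461.53  49.02  39.  ] [ 0.83 54.69 32.  ]
 bar [  2.24 -63.38  40.  ]
```

Run:
```python
from h import *
print(env.tips_ahead,[a for a in dir(env) if a[0]!='_'])
f=cams.grab_frame("top");o=cv2.resize(f["color"][180:270,270:400],None,fx=6,fy=6,interpolation=2)
cv2.imwrite("pics/k.png",o)
```

```text
11.0 ['Unreachable', 'job_done', 'state', 'tips_ahead']
```

View pics/k.png

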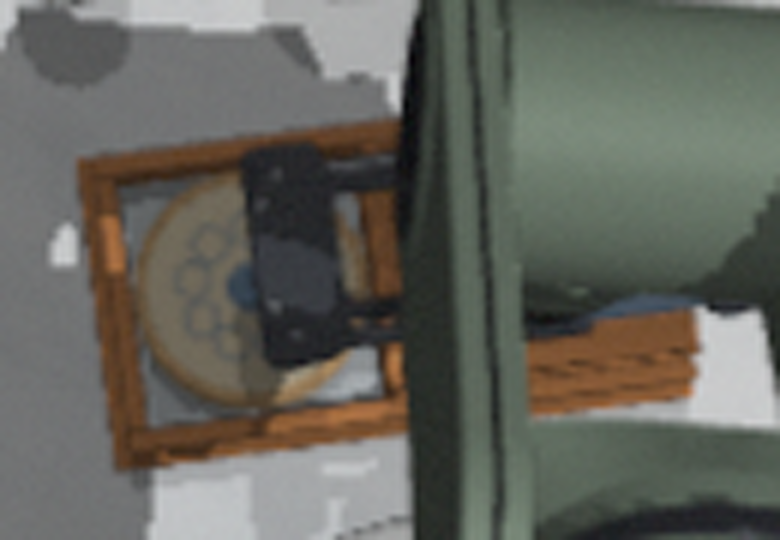

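The picture shows only the gripper body over the pile (290,250), with nothing touching. I keep probing in small steps.

Call:
step_arm(
  linear=[
    [0,0,0.002],
    [0,0,0.004],
    [0,0,0.004],
  ],
  turn=[0,0,0],
)

```text
time_s: 7.12
ee_pos: [468.8, -37.2, 39.7]
ee_rot: [180.0, -0.0, -174.5]
force: [-0.3, 0.4, -0.7]
gripper_width: 0.3
gripper_force: 0.0
```

Call:
step_arm(
  linear=[
    [0,0,0.002],
    [0,0,0.004],
    [0,0,0.004],
  ],
  turn=[0,0,0],
)

```text
time_s: 7.5
ee_pos: [468.9, -37.3, 38.6]
ee_rot: [180.0, -0.0, -174.5]
force: [-0.3, -0.5, 0.1]
gripper_width: 0.2
gripper_force: 0.0
```

Call:
step_arm(
  linear=[
    [0,0,0.002],
    [0,0,0.004],
    [0,0,0.006],
    [0,0,0.006],
  ],
  turn=[0,0,0,0],
)

```text
time_s: 8.0
ee_pos: [468.9, -37.3, 36.8]
ee_rot: [180.0, -0.0, -174.5]
force: [-0.2, 0.5, -0.2]
gripper_width: 0.6
gripper_force: 0.0
```

Call:
step_arm(
  linear=[
    [0,0,0.002],
    [0,0,0.004],
    [0,0,0.006],
    [0,0,0.006],
  ],
  turn=[0,0,0,0],
)

```text
time_s: 8.5
ee_pos: [468.9, -37.3, 35.0]
ee_rot: [180.0, -0.0, -174.5]
force: [-0.4, 0.4, -0.1]
gripper_width: 0.3
gripper_force: 0.0
```

Run:
```python
from h import *
f=cams.grab_frame("side");t=cams.grab_frame("top")
s=env.state();p=s["ee_pos"];r=R.from_euler('xyz',s["ee_rot"],degrees=True)
print("pred body corners side (z42.2)")
p2=np.array([468.9,-37.3,42.2])
for x in(-38,38):
  for y in (-89,89): print(x,y,(proj(f,p2+r.apply([x,y,-68]))-[225,200])*5, (proj(t,p2+r.apply([x,y,-68]))-[270,180])*6)
g=f["color"];b=t["color"]
def up(im,box,k): x0,x1,y0,y1=box;return cv2.resize(im[y0:y1,x0:x1],None,fx=k,fy=k,interpolation=2)
o=np.zeros((600,800,3),np.uint8);a=up(g,(225,315,195,315),5);o[:a.shape[0],:a.shape[1]]=a
c=up(b,(270,356,180,270),4);o[:c.shape[0],455:455+c.shape[1]]=c
cv2.imwrite("pics/m.png",o)
```

```text
pred body corners side (z42.2)
-38 -89 [[330.76 353.85]] [[704.91 107.56]]
-38 89 [[282.8    3.86]] [[226.1  166.52]]
38 -89 [[107.08 372.14]] [[736.3  312.05]]
38 89 [[93.95 17.55]] [[252.93 371.98]]
```

View pics/m.png

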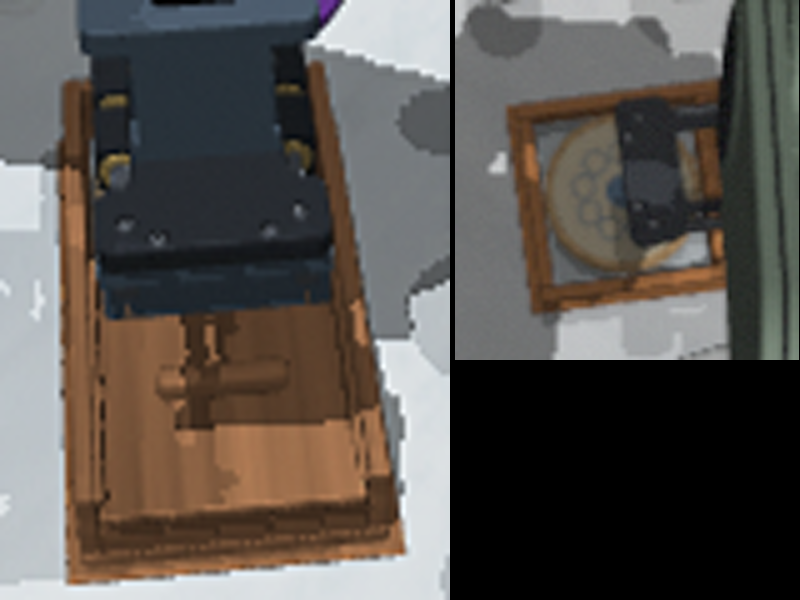

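Call:
step_arm(
  linear=[
    [0,0,0.002],
    [0,0,0.004],
    [0,0,0.006],
    [0,0,0.006],
  ],
  turn=[0,0,0,0],
)

```text
time_s: 9.1
ee_pos: [468.9, -37.3, 33.2]
ee_rot: [180.0, -0.0, -174.5]
force: [-0.1, -0.1, 0.1]
gripper_width: 0.5
gripper_force: 0.0
```

Call:
step_arm(
  linear=[
    [0,0,0.002],
    [0,0,0.004],
    [0,0,0.006],
    [0,0,0.006],
  ],
  turn=[0,0,0,0],
)

```text
time_s: 9.6
ee_pos: [468.9, -37.3, 31.4]
ee_rot: [180.0, -0.0, -174.5]
force: [-0.9, 0.3, 0.1]
gripper_width: 0.6
gripper_force: 0.0
```

Run:
```python
from h import *
f=cams.grab_frame("side");t=cams.grab_frame("top")
p=np.array([128.6,559.9,187.9]);r=R.from_euler('xyz',[-180,0,167.06],degrees=True)
for z in(11,-20,-68):
  for y in(-59,-45,45,59): print(z,y,proj(f,p+r.apply([0,y,z])),proj(t,p+r.apply([0,y,z])))
im=cv2.imread("pics/side0.png")[0:64,100:170];im2=cv2.imread("pics/top0.png")[380:420,0:80]
o=np.zeros((600,800,3),np.uint8);a=cv2.resize(im,None,fx=6,fy=6,interpolation=2);b=cv2.resize(im2,None,fx=4.5,fy=4.5,interpolation=2)
o[:a.shape[0],:a.shape[1]]=a;o[:b.shape[0],430:430+b.shape[1]]=b
g=f["color"][195:315,225:315]; 
cv2.imwrite("pics/n.png",o)
```

```text
11 -59 [[140.61  72.47]] [[ 87.53 403.4 ]]
11 -45 [[143.02  70.23]] [[ 80.63 401.91]]
11 45 [[157.57  56.73]] [[ 36.46 392.35]]
11 59 [[159.69  54.76]] [[ 29.61 390.87]]
-20 -59 [[137.64  61.26]] [[ 80.63 408.21]]
-20 -45 [[140.13  59.08]] [[ 73.5  406.67]]
-20 45 [[155.1   45.94]] [[ 27.84 396.77]]
-20 59 [[157.29  44.02]] [[ 20.76 395.23]]
-68 -59 [[132.81  43.01]] [[ 68.97 416.35]]
-68 -45 [[135.42  40.93]] [[ 61.44 414.72]]
-68 45 [[151.1   28.41]] [[ 13.25 404.23]]
-68 59 [[153.38  26.59]] [[  5.78 402.61]]
```

View pics/n.png

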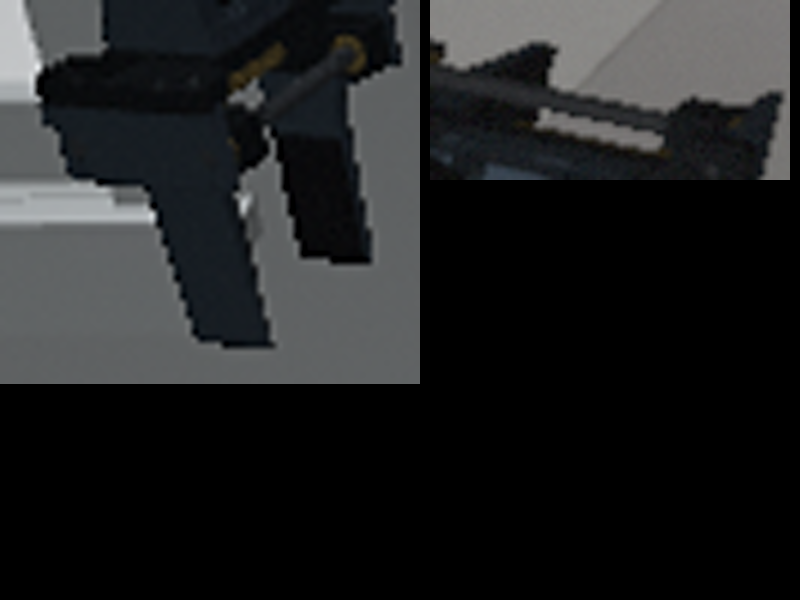

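The two fingertips are at side pixels (139,57) and (156,43). Both cameras agree that the tips stand about 36 mm higher than the nominal 11 mm ahead, so tip z is about ee_z + 25. That explains the missing contact. I go on down, probing.

Call:
step_arm(
  linear=[
    [0,0,0.01],
    [0,0,0.02],
    [0,0,0.03],
    [0,0,0.03],
  ],
  turn=[0,0,0,0],
)

```text
time_s: 10.2
ee_pos: [468.7, -37.2, 22.1]
ee_rot: [180.0, -0.0, -174.5]
force: [0.3, -0.1, 0.6]
gripper_width: 0.6
gripper_force: 0.0
```

Call:
step_arm(
  linear=[
    [0,0,0.005],
    [0,0,0.01],
    [0,0,0.01],
  ],
  turn=[0,0,0],
)

```text
time_s: 10.58
ee_pos: [468.9, -37.2, 19.4]
ee_rot: [180.0, -0.0, -174.5]
force: [-0.3, -0.6, 0.2]
gripper_width: 0.6
gripper_force: 0.0
```

Call:
step_arm(
  linear=[
    [0,0,0.004],
    [0,0,0.008],
    [0,0,0.008],
  ],
  turn=[0,0,0],
)

```text
time_s: 10.95
ee_pos: [468.8, -37.2, 16.9]
ee_rot: [180.0, -0.0, -174.5]
force: [-0.5, -0.5, 0.7]
gripper_width: 0.6
gripper_force: 0.0
```

Call:
step_arm(
  linear=[
    [0,0,0.003],
    [0,0,0.005],
    [0,0,0.005],
  ],
  turn=[0,0,0],
)

```text
time_s: 11.32
ee_pos: [468.9, -37.3, 15.5]
ee_rot: [180.0, -0.0, -174.5]
force: [0.1, 0.2, -0.3]
gripper_width: 0.1
gripper_force: 0.0
```

Call:
step_arm(
  linear=[
    [0,0,0.003],
    [0,0,0.005],
    [0,0,0.005],
  ],
  turn=[0,0,0],
)

```text
time_s: 11.7
ee_pos: [468.9, -37.3, 14.0]
ee_rot: [180.0, -0.0, -174.5]
force: [-0.4, -0.8, 0.2]
gripper_width: 0.6
gripper_force: 0.0
```

Call:
step_arm(
  linear=[
    [0,0,0.003],
    [0,0,0.005],
    [0,0,0.005],
  ],
  turn=[0,0,0],
)

```text
time_s: 12.08
ee_pos: [469.0, -37.3, 13.0]
ee_rot: [180.0, 0.0, -174.5]
force: [-1.3, 0.2, 4.8]
gripper_width: 0.4
gripper_force: 2.4
```

Call:
step_arm(
  linear=[
    [0,0,-0.008],
    [0,-0.02,-0.008],
    [0,-0.04,-0.008],
    [0,-0.06,-0.008],
    [0,-0.09,-0.008],
    [0,-0.09,-0.008],
  ],
  turn=[0,0,0,0,0,0],
  force=30,
)

```text
time_s: 12.82
ee_pos: [471.5, -64.8, 14.8]
ee_rot: [-180.0, -0.0, -174.5]
force: [-0.5, -0.2, 0.0]
gripper_width: 0.2
gripper_force: 0.0
```

Call:
step_arm(
  linear=[
    [0,-0.03,0],
    [0,-0.06,0],
    [0,-0.09,0],
    [0,-0.12,0],
    [0,-0.15,0],
    [0,-0.18,0],
    [0,-0.21,0],
    [0,-0.24,0],
    [0,-0.27,0],
    [0,-0.27,0],
  ],
  turn=[0,0,0,0,0,0,0,0,0,0],
)

```text
time_s: 14.08
ee_pos: [479.3, -145.7, 15.0]
ee_rot: [-180.0, -0.0, -174.5]
force: [-1.1, 0.2, -0.6]
gripper_width: 0.3
gripper_force: 0.0
```

Call:
step_arm(
  linear=[
    [0,-0.01,0],
    [0,-0.02,0],
    [0,-0.03,0],
    [0,-0.03,0],
  ],
  turn=[0,0,0,0],
)

```text
time_s: 14.58
ee_pos: [480.1, -153.9, 14.9]
ee_rot: [-180.0, -0.0, -174.5]
force: [0.5, -0.0, -0.2]
gripper_width: 0.6
gripper_force: 0.2
```

Call:
step_arm(
  linear=[
    [0,-0.005,0],
    [0,-0.01,0],
    [0,-0.01,0],
  ],
  turn=[0,0,0],
)

```text
time_s: 14.95
ee_pos: [480.4, -156.8, 14.9]
ee_rot: [180.0, -0.0, -174.5]
force: [-1.3, 1.2, -0.4]
gripper_width: 0.2
gripper_force: 0.5
```

Call:
step_arm(
  linear=[
    [0,-0.005,0],
    [0,-0.01,0],
    [0,-0.01,0],
  ],
  turn=[0,0,0],
)

```text
time_s: 15.32
ee_pos: [480.4, -157.5, 14.9]
ee_rot: [179.8, -0.0, -174.6]
force: [0.0, 9.9, 1.7]
gripper_width: 0.3
gripper_force: 4.8
```

The cover met its stop with 10 N. I now lift, cross to the rear part of the coaster and probe down.

Call:
step_arm(
  linear=[
    [0,0.01,0],
    [0,0.02,-0.06],
    [0,0.1,-0.06],
    [0,0.25,-0.06],
    [0,0.4,-0.06],
    [0,0.55,-0.06],
    [0,0.7,-0.06],
    [0,0.763,-0.06],
    [0,0.763,-0.03],
    [0,0.763,-0.01],
    [0,0.763,-0.01],
  ],
  turn=[0,0,0,0,0,0,0,0,0,0,0],
)

```text
time_s: 16.7
ee_pos: [458.3, 67.1, 17.2]
ee_rot: [-180.0, -0.1, -174.5]
force: [0.4, 0.4, -0.3]
gripper_width: 0.6
gripper_force: 0.0
```

Call:
step_arm(
  linear=[
    [0,0,0.002],
    [0,0,0.003],
    [0,0,0.003],
  ],
  turn=[0,0,0],
)

```text
time_s: 17.08
ee_pos: [458.8, 68.0, 17.1]
ee_rot: [180.0, 0.0, -174.5]
force: [-0.2, -0.1, -0.3]
gripper_width: 0.6
gripper_force: 0.0
```

Call:
step_arm(
  linear=[
    [0,0,0.002],
    [0,0,0.002],
    [0,0,0.002],
  ],
  turn=[0,0,0],
)

```text
time_s: 17.45
ee_pos: [458.7, 68.2, 16.4]
ee_rot: [180.0, 0.0, -174.5]
force: [0.2, 0.5, 0.3]
gripper_width: 0.4
gripper_force: 0.0
```

Call:
step_arm(
  linear=[
    [0,0,0.001],
    [0,0,0.001],
    [0,0,0.001],
  ],
  turn=[0,0,0],
)

```text
time_s: 17.82
ee_pos: [458.7, 68.2, 16.1]
ee_rot: [180.0, 0.0, -174.5]
force: [0.3, -0.4, -0.3]
gripper_width: 0.5
gripper_force: 0.0
```

Call:
step_arm(
  linear=[
    [0,0,0.001],
    [0,0,0.001],
    [0,0,0.001],
  ],
  turn=[0,0,0],
)

```text
time_s: 18.2
ee_pos: [458.8, 68.2, 16.1]
ee_rot: [180.0, 0.0, -174.5]
force: [-1.0, 0.6, 4.2]
gripper_width: 0.5
gripper_force: 2.1
```

Call:
step_arm(
  linear=[
    [0,0,0.001],
    [0,0,0.001],
    [0,0,0.001],
  ],
  turn=[0,0,0],
)

```text
time_s: 18.58
ee_pos: [458.8, 68.2, 16.0]
ee_rot: [180.0, 0.0, -174.5]
force: [-1.3, -0.4, 7.4]
gripper_width: 0.7
gripper_force: 3.5
```

Call:
step_arm(
  linear=[
    [0,0,-0.001],
    [0,0,-0.001],
  ],
  turn=[0,0],
)

```text
time_s: 18.82
ee_pos: [458.8, 68.2, 16.0]
ee_rot: [180.0, 0.0, -174.5]
force: [-2.3, -0.1, 5.5]
gripper_width: 0.6
gripper_force: 2.8
```

Call:
step_arm(
  linear=[
    [0,-0.01,0],
    [0,-0.025,0],
    [0,-0.04,0],
    [0,-0.05,0],
  ],
  turn=[0,0,0,0],
)

```text
time_s: 19.32
ee_pos: [460.8, 53.1, 16.1]
ee_rot: [180.0, 0.1, -174.5]
force: [0.0, 3.5, 5.3]
gripper_width: 0.2
gripper_force: 2.6
```

Call:
step_arm(
  linear=[
    [0,-0.015,0],
    [0,-0.03,0],
    [0,-0.045,0],
    [0,-0.06,0],
    [0,-0.075,0],
  ],
  turn=[0,0,0,0,0],
)

```text
time_s: 19.95
ee_pos: [462.9, 30.7, 16.0]
ee_rot: [180.0, 0.1, -174.5]
force: [0.2, 3.0, 4.7]
gripper_width: 0.6
gripper_force: 2.7
```

Run:
```python
from h import *
q=[465.97,-5.47,5,5.53]
for n in("top","side"):
    f=cams.grab_frame(n);im=f["color"].astype(int);b,g,r=im[...,0],im[...,1],im[...,2]
    m=(r>105)&(r-b>18)&(r-b<75)&(g>r-30)
    # sample the caddy interior along y for several x: printed as colour classes
    for cx in(-40,-20,0,20,40):
        s=''
        for cy in range(105,-170,-5):
            u,v=proj(f,c2w(q,[cx,cy,30]))[0].round().astype(int);B,G,Rr=im[v,u]
            s+= 'W' if Rr-B>45 and G<Rr-28 else 'C' if Rr-B>14 and Rr>85 else '.' if Rr<70 else 'g'
        print(n,cx,s)
    cv2.imwrite(f"pics/p_{n}.png",f["color"])
```

```text
top -40 .ggg..gg.ggCCCCCCggg.WWWWWWWWWWW......gg.gggWWWWWWWWWWW
top -20 ......gg.gg.............g.............gg.gC.WWWWWWWWWWC
top 0 ......gg.gggggggggggggggggggg........gg.ggC.WWWWWWWWWWW
top 20 ...C..gg.ggggggggggggggggggggggg.....gg.gCg.WWWWWWWWWWg
top 40 ......gg.ggggggggggggggggggggggggg...g.gCW..WWWWWWWWWWW
side -40 ..............C.CCgggCWggW..W......WWgWggCgWWWWWWWWWWWW
side -20 .....g........gCCCCCgCCggWWWWWWWWWWWWWWWWWWWWWWWWWWWWWC
side 0 .................gggg....CgWWWWWWWWWWWWWWWWWWWWWWWWWWWW
side 20 ..............gCCgCgg.g..gggWWWWWWWWWWWWWWWWWWWWWWWWWWW
side 40 ...g..........CC.ggggg......WWWWWWWWWWWWWWWWWWWWWWWWWWW
```

The side samples show coaster colour as far as caddy y ≈ -20 to -30, so the coaster is coming along at 4.7 N. I continue.

Call:
step_arm(
  linear=[
    [0,-0.015,0],
    [0,-0.03,0],
    [0,-0.045,0],
    [0,-0.06,0],
    [0,-0.06,0],
  ],
  turn=[0,0,0,0,0],
)

```text
time_s: 20.68
ee_pos: [464.6, 12.5, 16.0]
ee_rot: [-180.0, 0.1, -174.5]
force: [0.7, 1.5, 5.3]
gripper_width: 0.3
gripper_force: 2.7
```

Call:
step_arm(
  linear=[
    [0,-0.015,0],
    [0,-0.03,0],
    [0,-0.045,0],
    [0,-0.055,0],
    [0,-0.055,0],
  ],
  turn=[0,0,0,0,0],
)

```text
time_s: 21.3
ee_pos: [466.1, -4.2, 16.0]
ee_rot: [-180.0, 0.0, -174.5]
force: [0.3, -1.0, 5.4]
gripper_width: 0.2
gripper_force: 2.6
```

Call:
step_arm(
  linear=[
    [0,0,-0.02],
    [0,0,-0.06],
    [0,0.06,-0.06],
    [0,0.13,-0.06],
    [0,0.18,-0.06],
    [0,0.18,-0.03],
    [0,0.18,0],
    [0,0.18,0.01],
    [0,0.18,0.016],
    [0,0.18,0.016],
  ],
  turn=[0,0,0,0,0,0,0,0,0,0],
)

```text
time_s: 22.55
ee_pos: [460.4, 50.4, 12.1]
ee_rot: [179.9, -0.0, -174.6]
force: [-4.5, 3.4, 16.6]
gripper_width: 0.4
gripper_force: 8.2
```

Run:
```python
from h import *
f=cams.grab_frame("side");a=cv2.resize(f["color"][195:345,225:320],None,fx=4,fy=4,interpolation=2)
b=cv2.resize(cams.grab_frame("top")["color"][185:270,270:420],None,fx=2.7,fy=2.7,interpolation=2)
o=np.zeros((600,800,3),np.uint8);o[:a.shape[0],:a.shape[1]]=a;o[:b.shape[0],390:390+b.shape[1]]=b[:,:410]
cv2.imwrite("pics/q.png",o)
```

```text
(no output)
```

View pics/q.png

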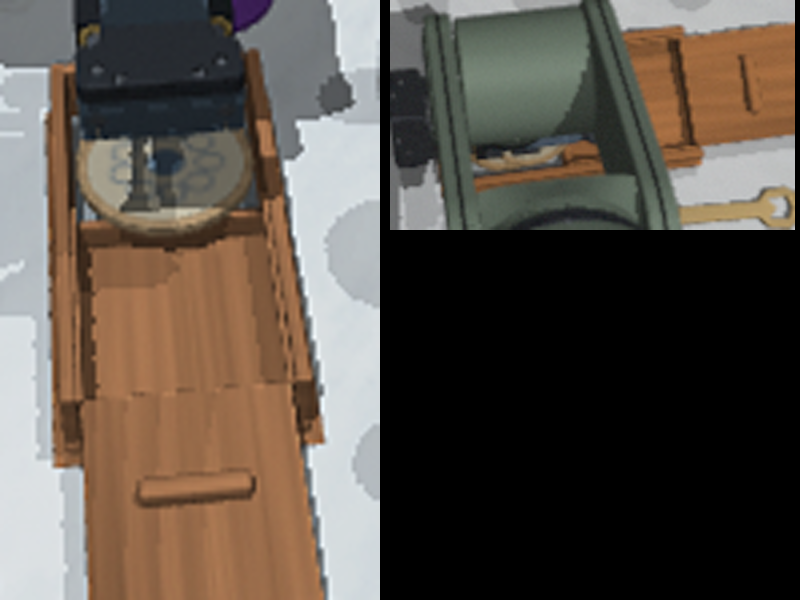

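The cover is fully open (bar at (195,488)). The coaster has slipped under the fingers: its leading edge is only just over the sill, with the centre dot at crop (168,158), and my fingers are pressing on it. I lift at once and measure the coaster from its blue dot.

Call:
step_arm(
  linear=[
    [0,0,-0.01],
    [0,0,-0.06],
    [0,0.0,-0.2],
    [0,0.1,-0.3],
    [0,0.3,-0.3],
    [0,0.45,-0.3],
    [0,0.45,-0.3],
  ],
  turn=[0,0,0,0,0,0,0],
)

```text
time_s: 23.52
ee_pos: [447.2, 186.2, 100.4]
ee_rot: [180.0, -0.0, -174.3]
force: [-0.9, -0.7, 0.8]
gripper_width: 0.6
gripper_force: 0.0
```

```bash
cat > dot.py <<'E'
from h import *
from go import caddy
def dot(n,z,verbose=1):
    f=cams.grab_frame(n);im=f["color"].astype(int);b,g,r=im[...,0],im[...,1],im[...,2]
    m=((b-r>25)&(b-g>8)&(b>60)).astype(np.uint8)
    k=np.zeros_like(m);pts=proj(f,c2w([465.97,-5.47,5,5.53],[[-50,100,z],[50,100,z],[50,-115,z],[-50,-115,z]])).astype(np.int32)
    cv2.fillConvexPoly(k,pts,1);m&=k
    N,_,st,ce=cv2.connectedComponentsWithStats(m)
    out=[(int(st[i,4]),ce[i],caddy(ray(f,ce[i],z))) for i in range(1,N) if st[i,4]>8]
    print(n,out)
if __name__=="__main__":
    z=float(__import__('sys').argv[1])
    for n in("side","top"):dot(n,z)
    s=env.state();print(caddy(s["ee_pos"]),s["time_s"])
    f=dict(fx=0)
E
python3 dot.py 37
python3 - <<'E'
import cv2,numpy as np
for n,p in(("side",(265,228)),("top",(312,228))):
    im=cv2.imread(f"pics/{n}0.png");x,y=p
    print(n,im[y-3:y+4:2,x-4:x+5:2].tolist()[1])
E
```

```text
side [(41, array([265.71, 234.54]), array([ 1.51, 36.21, 37.  ]))]
top [(40, array([319.93, 226.2 ]), array([-0.76, 29.87, 37.  ]))]
[ -0.51 190.28 100.3 ] 23.625
side [[127, 117, 103], [122, 99, 78], [122, 101, 79], [122, 99, 78], [128, 120, 107]]
top [[114, 99, 82], [112, 95, 76], [113, 95, 77], [113, 95, 77], [124, 136, 139]]
```

Call:
step_arm(
  linear=[
    [0,-0.15,0],
    [0,-0.3,0.1],
    [0,-0.42,0.2],
    [0,-0.447,0.25],
    [0,-0.447,0.27],
    [0,-0.447,0.28],
    [0,-0.447,0.282],
    [0,-0.447,0.283],
    [0,-0.447,0.283],
  ],
  turn=[0,0,0,0,0,0,0,0,0],
)

```text
time_s: 24.75
ee_pos: [460.6, 51.5, 16.5]
ee_rot: [180.0, 0.0, -174.4]
force: [-0.4, 0.3, 0.1]
gripper_width: 0.7
gripper_force: 0.0
```

Call:
step_arm(
  linear=[
    [0,0,0.001],
    [0,0,0.001],
    [0,0,0.001],
  ],
  turn=[0,0,0],
)

```text
time_s: 25.12
ee_pos: [460.6, 51.3, 16.1]
ee_rot: [180.0, 0.0, -174.5]
force: [-0.6, 1.5, 3.2]
gripper_width: 0.6
gripper_force: 1.4
```

Call:
step_arm(
  linear=[
    [0,0,0.0005],
    [0,-0.006,0.0005],
    [0,-0.013,0.0005],
    [0,-0.02,0.0005],
    [0,-0.027,0.0005],
    [0,-0.033,0.0005],
  ],
  turn=[0,0,0,0,0,0],
)

```text
time_s: 25.88
ee_pos: [461.9, 41.5, 16.1]
ee_rot: [180.0, 0.1, -174.5]
force: [-1.2, 2.8, 5.0]
gripper_width: 0.2
gripper_force: 2.6
```

```bash
python3 dot.py 37
```

```text
side []
top []
[ 0.52 46.94 16.06] 25.975
```

```bash
cat > prof.py <<'E'
from h import *
f=cams.grab_frame("side");im=f["color"].astype(float)
for cx in(-25,-10,10,25):
    ys=np.arange(20,-70,-4);P=proj(f,c2w([465.97,-5.47,5,5.53],[[cx,y,32] for y in ys])).astype(np.float32)
    v=cv2.remap(f["color"],P[:,0].reshape(1,-1),P[:,1].reshape(1,-1),1)[0].astype(float)
    print(cx,' '.join(f"{y}:{int(100*(a[2]-a[0])/max(a[2],1))}" for y,a in zip(ys,v)))
E
python3 prof.py; python3 - <<'E'
E
```

```text
-25 20:6 16:13 12:14 8:14 4:14 0:31 -4:34 -8:36 -12:48 -16:53 -20:51 -24:52 -28:52 -32:51 -36:51 -40:52 -44:51 -48:51 -52:51 -56:51 -60:51 -64:51 -68:52
-10 20:4 16:13 12:12 8:1 4:13 0:14 -4:13 -8:35 -12:34 -16:36 -20:50 -24:50 -28:51 -32:51 -36:51 -40:51 -44:51 -48:51 -52:51 -56:51 -60:52 -64:52 -68:52
10 20:7 16:-1 12:-1 8:0 4:9 0:14 -4:13 -8:27 -12:34 -16:35 -20:49 -24:52 -28:53 -32:51 -36:51 -40:51 -44:51 -48:51 -52:51 -56:52 -60:51 -64:51 -68:51
25 20:5 16:3 12:9 8:13 4:13 0:20 -4:35 -8:34 -12:41 -16:50 -20:53 -24:52 -28:51 -32:51 -36:51 -40:51 -44:52 -48:52 -52:51 -56:51 -60:51 -64:51 -68:51
```

Call:
step_arm(
  linear=[
    [0,0,0.0005],
    [0,-0.003,0.0005],
    [0,-0.006,0.0005],
    [0,-0.012,0.0005],
    [0,-0.018,0.0005],
    [0,-0.026,0.0005],
    [0,-0.033,0.0005],
  ],
  turn=[0,0,0,0,0,0,0],
)

```text
time_s: 26.9
ee_pos: [463.0, 31.7, 16.1]
ee_rot: [180.0, 0.1, -174.5]
force: [-0.8, 3.7, 6.1]
gripper_width: 0.1
gripper_force: 3.1
```

```bash
python3 prof.py; python3 go.py
```

```text
-25 20:6 16:14 12:14 8:14 4:14 0:30 -4:34 -8:34 -12:50 -16:51 -20:50 -24:51 -28:51 -32:52 -36:52 -40:52 -44:51 -48:51 -52:51 -56:52 -60:52 -64:51 -68:51
-10 20:3 16:13 12:12 8:1 4:13 0:15 -4:14 -8:31 -12:34 -16:35 -20:50 -24:50 -28:52 -32:51 -36:51 -40:51 -44:51 -48:50 -52:51 -56:51 -60:52 -64:51 -68:52
10 20:9 16:0 12:-1 8:0 4:10 0:14 -4:13 -8:24 -12:34 -16:35 -20:50 -24:51 -28:54 -32:52 -36:51 -40:51 -44:50 -48:51 -52:51 -56:51 -60:51 -64:51 -68:51
25 20:5 16:3 12:8 8:12 4:13 0:21 -4:35 -8:34 -12:40 -16:52 -20:51 -24:52 -28:52 -32:51 -36:52 -40:52 -44:52 -48:51 -52:51 -56:52 -60:52 -64:52 -68:51
now caddy [ 0.7  37.1  16.05] rot [ 1.7996e+02  1.0000e-01 -1.7451e+02] F [0.47 2.75 5.9 ] cmd [468.9 -37.3  99.9 185.5]
```

Run:
```python
from h import *
f=cams.grab_frame("side")
def pr(im,cxs,ys,z):
  for cx in cxs:
    P=proj(f,c2w([465.97,-5.47,5,5.53],[[cx,y,z] for y in ys])).astype(np.float32)
    v=cv2.remap(im,P[:,0].reshape(1,-1),P[:,1].reshape(1,-1),1)[0].astype(float)
    print(cx,' '.join(f"{y}:{int(100*(a[2]-a[0])/max(a[2],1))}/{int(a[2])}" for y,a in zip(ys,v)))
pr(cv2.imread("pics/p_side.png"),(-25,-10,10,25),range(20,-50,-4),32)
print("now: rows across x at leading rim, walls")
for y in(20,10,0,-6,-12):
    pr2=[];xs=range(-60,61,4)
    P=proj(f,c2w([465.97,-5.47,5,5.53],[[x,y,32] for x in xs])).astype(np.float32)
    v=cv2.remap(f["color"],P[:,0].reshape(1,-1),P[:,1].reshape(1,-1),1)[0].astype(float)
    print(y,' '.join(f"{x}:{int(100*(a[2]-a[0])/max(a[2],1))}" for x,a in zip(xs,v)))
```

```text
-25 20:31/150 16:34/136 12:34/94 8:34/88 4:35/150 0:37/104 -4:51/136 -8:52/99 -12:52/84 -16:51/79 -20:52/104 -24:52/141 -28:52/141 -32:51/141 -36:52/140 -40:51/140 -44:51/140 -48:51/139
-10 20:14/77 16:15/100 12:32/99 8:34/96 4:34/73 0:32/70 -4:51/88 -8:52/72 -12:52/63 -16:51/62 -20:51/60 -24:52/63 -28:50/61 -32:51/133 -36:51/137 -40:51/136 -44:51/136 -48:51/136
10 20:14/89 16:14/109 12:28/98 8:35/98 4:35/76 0:35/74 -4:50/90 -8:52/69 -12:52/63 -16:52/61 -20:52/73 -24:51/89 -28:51/88 -32:52/105 -36:51/159 -40:51/158 -44:51/157 -48:52/157
25 20:20/105 16:33/99 12:35/85 8:35/70 4:35/74 0:37/70 -4:51/86 -8:51/66 -12:55/63 -16:53/62 -20:51/64 -24:52/86 -28:51/85 -32:52/78 -36:52/148 -40:51/151 -44:51/151 -48:52/151
now: rows across x at leading rim, walls
20 -60:17 -56:52 -52:51 -48:45 -44:4 -40:35 -36:13 -32:14 -28:12 -24:3 -20:0 -16:-6 -12:3 -8:5 -4:11 0:13 4:12 8:12 12:6 16:10 20:10 24:4 28:14 32:14 36:14 40:17 44:35 48:35 52:52 56:52 60:43
10 -60:14 -56:51 -52:52 -48:47 -44:-14 -40:27 -36:35 -32:21 -28:13 -24:14 -20:11 -16:5 -12:8 -8:6 -4:2 0:5 4:15 8:8 12:4 16:8 20:6 24:10 28:14 32:13 36:22 40:36 44:17 48:23 52:54 56:51 60:51
0 -60:19 -56:52 -52:51 -48:53 -44:-10 -40:-9 -36:0 -32:33 -28:35 -24:25 -20:16 -16:14 -12:15 -8:14 -4:14 0:14 4:12 8:13 12:13 16:13 20:12 24:18 28:26 32:35 36:36 40:-4 44:-9 48:34 52:51 56:52 60:39
-6 -60:22 -56:52 -52:51 -48:51 -44:52 -40:52 -36:52 -32:49 -28:33 -24:34 -20:34 -16:26 -12:21 -8:14 -4:12 0:12 4:11 8:17 12:17 16:22 20:34 24:35 28:34 32:38 36:52 40:53 44:53 48:50 52:51 56:52 60:42
-12 -60:22 -56:53 -52:51 -48:51 -44:51 -40:51 -36:50 -32:51 -28:52 -24:45 -20:36 -16:33 -12:33 -8:34 -4:35 0:34 4:34 8:34 12:34 16:33 20:35 24:37 28:50 32:53 36:53 40:53 44:53 48:51 52:53 56:52 60:48
```

Call:
step_arm(
  linear=[
    [0,-0.01,0],
    [0,-0.025,0],
    [0,-0.04,0],
    [0,-0.055,0],
    [0,-0.07,0],
  ],
  turn=[0,0,0,0,0],
)

```text
time_s: 27.62
ee_pos: [465.0, 10.8, 16.0]
ee_rot: [180.0, 0.1, -174.5]
force: [-0.2, 4.3, 6.9]
gripper_width: 0.5
gripper_force: 3.2
```

```bash
python3 prof.py
```

```text
-25 20:-46 16:-60 12:11 8:14 4:14 0:26 -4:35 -8:35 -12:50 -16:52 -20:52 -24:52 -28:52 -32:52 -36:51 -40:52 -44:52 -48:51 -52:51 -56:52 -60:52 -64:51 -68:51
-10 20:-41 16:-50 12:4 8:0 4:12 0:15 -4:13 -8:31 -12:35 -16:34 -20:50 -24:50 -28:52 -32:50 -36:50 -40:51 -44:51 -48:51 -52:51 -56:51 -60:52 -64:52 -68:52
10 20:-46 16:-48 12:-9 8:0 4:8 0:14 -4:14 -8:24 -12:33 -16:34 -20:47 -24:52 -28:53 -32:53 -36:51 -40:52 -44:52 -48:51 -52:51 -56:51 -60:51 -64:51 -68:51
25 20:-43 16:-54 12:2 8:13 4:14 0:18 -4:34 -8:34 -12:42 -16:51 -20:53 -24:53 -28:51 -32:52 -36:51 -40:52 -44:52 -48:51 -52:52 -56:51 -60:51 -64:51 -68:52
```

Call:
step_arm(
  linear=[
    [0,-0.01,-0.001],
    [0,-0.02,-0.001],
    [0,-0.03,-0.001],
    [0,-0.04,-0.001],
    [0,-0.05,-0.001],
  ],
  turn=[0,0,0,0,0],
)

```text
time_s: 28.3
ee_pos: [466.1, -4.5, 16.1]
ee_rot: [180.0, 0.0, -174.5]
force: [-0.5, 1.6, 3.5]
gripper_width: -0.0
gripper_force: 1.6
```

```bash
python3 prof.py
```

```text
-25 20:-33 16:-45 12:-45 8:-45 4:-41 0:-53 -4:-7 -8:13 -12:17 -16:33 -20:34 -24:41 -28:52 -32:51 -36:51 -40:52 -44:51 -48:51 -52:51 -56:52 -60:52 -64:51 -68:52
-10 20:-34 16:-43 12:-44 8:-46 4:-41 0:-46 -4:-28 -8:11 -12:14 -16:13 -20:16 -24:34 -28:35 -32:40 -36:52 -40:52 -44:51 -48:51 -52:51 -56:51 -60:50 -64:51 -68:52
10 20:-30 16:-42 12:-44 8:-46 4:-46 0:-45 -4:-25 -8:0 -12:12 -16:13 -20:13 -24:30 -28:33 -32:38 -36:52 -40:53 -44:51 -48:52 -52:51 -56:51 -60:51 -64:51 -68:51
25 20:-36 16:-45 12:-45 8:-45 4:-45 0:-48 -4:-14 -8:14 -12:13 -16:25 -20:35 -24:34 -28:49 -32:51 -36:51 -40:52 -44:52 -48:51 -52:52 -56:52 -60:51 -64:51 -68:51
```

It moved about 16 mm at 3.5 N, so a lighter press carries it. I reposition behind the coaster's centre and draw at about 3.5 N.

Call:
step_arm(
  linear=[
    [0,0,-0.02],
    [0,0.04,-0.03],
    [0,0.1,-0.03],
    [0,0.137,-0.02],
    [0,0.137,-0.005],
    [0,0.137,-0.002],
    [0,0.137,-0.001],
    [0,0.137,-0.001],
  ],
  turn=[0,0,0,0,0,0,0,0],
)

```text
time_s: 29.35
ee_pos: [462.0, 36.1, 16.1]
ee_rot: [-180.0, 0.0, -174.5]
force: [0.2, -0.3, -0.1]
gripper_width: 0.7
gripper_force: 0.0
```

Call:
step_arm(
  linear=[
    [0,0,0.001],
    [0,0,0.001],
    [0,0,0.001],
  ],
  turn=[0,0,0],
)

```text
time_s: 29.72
ee_pos: [462.0, 36.1, 16.1]
ee_rot: [-180.0, 0.0, -174.5]
force: [-0.9, -2.0, 3.8]
gripper_width: 0.3
gripper_force: 2.0
```

Call:
step_arm(
  linear=[
    [0,-0.006,0],
    [0,-0.015,0],
    [0,-0.025,0],
    [0,-0.035,0],
    [0,-0.045,0],
    [0,-0.055,0],
  ],
  turn=[0,0,0,0,0,0],
)

```text
time_s: 30.48
ee_pos: [463.8, 20.2, 16.1]
ee_rot: [180.0, 0.0, -174.5]
force: [0.6, 3.5, 4.8]
gripper_width: 0.4
gripper_force: 2.7
```

```bash
sed -i 's/arange(20,-70,-4)/arange(20,-90,-4)/' prof.py; python3 prof.py; python3 dot.py 37
```

```text
-25 20:7 16:2 12:8 8:4 4:13 0:14 -4:14 -8:14 -12:17 -16:34 -20:33 -24:41 -28:53 -32:52 -36:51 -40:52 -44:52 -48:51 -52:51 -56:52 -60:52 -64:51 -68:51 -72:51 -76:51 -80:51 -84:51 -88:51
-10 20:8 16:13 12:16 8:7 4:6 0:15 -4:6 -8:11 -12:15 -16:12 -20:19 -24:35 -28:32 -32:44 -36:50 -40:51 -44:50 -48:51 -52:50 -56:51 -60:52 -64:52 -68:51 -72:52 -76:51 -80:51 -84:52 -88:52
10 20:-25 16:-22 12:5 8:12 4:0 0:-6 -4:-2 -8:1 -12:12 -16:14 -20:18 -24:34 -28:34 -32:41 -36:52 -40:51 -44:51 -48:52 -52:51 -56:51 -60:51 -64:51 -68:51 -72:52 -76:51 -80:51 -84:51 -88:51
25 20:13 16:15 12:6 8:5 4:0 0:5 -4:13 -8:13 -12:14 -16:29 -20:35 -24:36 -28:52 -32:53 -36:52 -40:53 -44:51 -48:51 -52:52 -56:52 -60:52 -64:52 -68:51 -72:51 -76:52 -80:52 -84:51 -88:51
side []
top []
[ 0.27 25.45 16.03] 30.625
```

The coaster does not move while I press over the pile, but both times it did move when the fingers were near the sill (caddy y ≈ 18 to 1). I use strokes there.

Call:
step_arm(
  linear=[
    [0,-0.012,0],
    [0,-0.025,0],
    [0,-0.038,0],
    [0,-0.05,0],
    [0,-0.062,0],
    [0,-0.074,0],
    [0,-0.086,0],
    [0,-0.086,0],
  ],
  turn=[0,0,0,0,0,0,0,0],
)

```text
time_s: 31.62
ee_pos: [466.1, -6.0, 15.9]
ee_rot: [-180.0, 0.0, -174.5]
force: [-0.2, -0.5, 4.0]
gripper_width: 0.6
gripper_force: 2.2
```

```bash
python3 prof.py
```

```text
-25 20:-25 16:-39 12:-42 8:-46 4:-46 0:-46 -4:-53 -8:-1 -12:3 -16:9 -20:1 -24:10 -28:14 -32:13 -36:13 -40:14 -44:29 -48:35 -52:35 -56:50 -60:52 -64:51 -68:52 -72:51 -76:52 -80:52 -84:51 -88:51
-10 20:-20 16:-38 12:-45 8:-43 4:-46 0:-45 -4:-48 -8:5 -12:12 -16:14 -20:9 -24:5 -28:14 -32:13 -36:6 -40:14 -44:13 -48:13 -52:29 -56:33 -60:36 -64:54 -68:52 -72:51 -76:51 -80:51 -84:52 -88:52
10 20:-25 16:-42 12:-45 8:-42 4:-41 0:-48 -4:-44 -8:-33 -12:-21 -16:5 -20:14 -24:1 -28:-7 -32:-4 -36:-1 -40:10 -44:14 -48:13 -52:24 -56:35 -60:35 -64:50 -68:53 -72:51 -76:51 -80:51 -84:51 -88:51
25 20:-28 16:-40 12:-43 8:-42 4:-41 0:-46 -4:-46 -8:7 -12:14 -16:4 -20:11 -24:3 -28:6 -32:12 -36:14 -40:13 -44:20 -48:34 -52:34 -56:42 -60:52 -64:53 -68:51 -72:50 -76:51 -80:51 -84:52 -88:52
```

Call:
step_arm(
  linear=[
    [0,0,-0.04],
    [0,0,-0.07],
    [0,0.06,-0.07],
    [0,0.13,-0.07],
    [0,0.193,-0.07],
    [0,0.193,-0.04],
    [0,0.193,-0.02],
    [0,0.193,0],
    [0,0.193,0.008],
    [0,0.193,0.008],
  ],
  turn=[0,0,0,0,0,0,0,0,0,0],
)

```text
time_s: 32.92
ee_pos: [460.2, 51.7, 13.2]
ee_rot: [180.0, -0.0, -174.5]
force: [0.5, -0.0, -0.2]
gripper_width: 0.2
gripper_force: 0.0
```

```bash
python3 dot.py 37; python3 prof.py
```

```text
side [(63, array([267.11, 252.08]), array([  1.25, -12.24,  37.  ]))]
top []
[ 0.05 57.6  13.52] 33.025
-25 20:13 16:14 12:14 8:8 4:3 0:7 -4:2 -8:7 -12:2 -16:6 -20:12 -24:3 -28:5 -32:13 -36:14 -40:14 -44:13 -48:14 -52:33 -56:34 -60:46 -64:51 -68:51 -72:51 -76:52 -80:52 -84:51 -88:51
-10 20:2 16:14 12:15 8:8 4:11 0:15 -4:14 -8:9 -12:5 -16:12 -20:15 -24:15 -28:0 -32:14 -36:14 -40:5 -44:10 -48:14 -52:14 -56:13 -60:27 -64:34 -68:45 -72:52 -76:51 -80:51 -84:51 -88:52
10 20:9 16:12 12:11 8:-1 4:11 0:14 -4:9 -8:-13 -12:-19 -16:-12 -20:8 -24:14 -28:4 -32:-3 -36:-8 -40:1 -44:7 -48:13 -52:14 -56:14 -60:25 -64:35 -68:36 -72:52 -76:52 -80:51 -84:51 -88:52
25 20:14 16:15 12:5 8:5 4:8 0:3 -4:9 -8:2 -12:14 -16:14 -20:9 -24:8 -28:8 -32:7 -36:12 -40:14 -44:13 -48:13 -52:26 -56:35 -60:39 -64:52 -68:51 -72:51 -76:51 -80:51 -84:51 -88:51
```

Call:
step_arm(
  linear=[
    [0,0,0.006],
    [0,-0.015,0.006],
    [0,-0.03,0.006],
    [0,-0.045,0.006],
    [0,-0.06,0.006],
    [0,-0.075,0.006],
    [0,-0.09,0.006],
    [0,-0.1,0.006],
  ],
  turn=[0,0,0,0,0,0,0,0],
)

```text
time_s: 34.08
ee_pos: [463.2, 21.9, 11.6]
ee_rot: [180.0, 0.0, -174.5]
force: [0.6, 1.1, 0.5]
gripper_width: 0.2
gripper_force: 0.1
```

```bash
python3 dot.py 32; python3 prof.py|sed -n 2,3p
```

```text
side [(26, array([268.88, 258.73]), array([  3.71, -25.68,  32.  ]))]
top []
[-0.11 27.46 11.66] 34.175
-10 20:11 16:13 12:13 8:14 4:1 0:12 -4:13 -8:8 -12:6 -16:14 -20:13 -24:11 -28:9 -32:13 -36:14 -40:9 -44:5 -48:13 -52:14 -56:-2 -60:13 -64:14 -68:13 -72:17 -76:34 -80:33 -84:51 -88:52
10 20:15 16:14 12:13 8:10 4:6 0:13 -4:12 -8:-2 -12:11 -16:14 -20:8 -24:-16 -28:-27 -32:-8 -36:10 -40:12 -44:0 -48:-2 -52:-11 -56:-5 -60:11 -64:14 -68:14 -72:17 -76:33 -80:33 -84:49 -88:52
```

Call:
step_arm(
  linear=[
    [0,-0.012,0],
    [0,-0.025,0],
    [0,-0.038,0],
    [0,-0.05,0],
    [0,-0.063,0],
    [0,-0.075,0],
    [0,-0.085,0],
    [0,-0.085,0],
  ],
  turn=[0,0,0,0,0,0,0,0],
)

```text
time_s: 35.22
ee_pos: [465.7, -3.5, 11.6]
ee_rot: [180.0, 0.0, -174.5]
force: [0.5, -0.2, -1.5]
gripper_width: 0.6
gripper_force: 0.0
```

```bash
sed -i 's/-90,-4/-115,-4/' prof.py; python3 dot.py 21;  python3 prof.py|sed -n 2,3p
```

```text
side [(34, array([269.24, 271.26]), array([  2.43, -48.49,  21.  ]))]
top []
[-0.12  2.27 11.63] 35.325
-10 20:-25 16:-36 12:-45 8:-46 4:-43 0:-45 -4:-51 -8:4 -12:52 -16:42 -20:22 -24:12 -28:15 -32:-1 -36:11 -40:13 -44:-1 -48:14 -52:15 -56:10 -60:9 -64:14 -68:14 -72:1 -76:14 -80:11 -84:4 -88:14 -92:14 -96:16 -100:33 -104:33 -108:51 -112:51
10 20:-25 16:-33 12:-45 8:-45 4:-41 0:-45 -4:-53 -8:20 -12:53 -16:43 -20:21 -24:13 -28:13 -32:3 -36:10 -40:5 -44:2 -48:12 -52:13 -56:-8 -60:-12 -64:4 -68:11 -72:5 -76:-1 -80:-4 -84:5 -88:13 -92:14 -96:13 -100:33 -104:32 -108:49 -112:52
```

Call:
step_arm(
  linear=[
    [0,0.02,0],
    [0,0.03,-0.1],
    [0,0.15,-0.3],
    [0,0.3,-0.3],
    [0,0.45,-0.3],
    [0,0.55,-0.3],
    [0,0.55,-0.3],
  ],
  turn=[0,0,0,0,0,0,0],
)

```text
time_s: 36.25
ee_pos: [449.3, 162.8, 101.6]
ee_rot: [180.0, 0.0, -174.3]
force: [-0.5, -0.4, -0.5]
gripper_width: 0.6
gripper_force: 0.0
```

```bash
cat > fit.py <<'E'
from h import *
from go import caddy
from dot import dot
for n in("side","top"):
    f=cams.grab_frame(n);im=f["color"].astype(float);b,g,r=[im[...,i] for i in range(3)]
    s=(r-b)/np.maximum(r,1);k=np.zeros(s.shape,np.uint8)
    cv2.fillConvexPoly(k,proj(f,c2w([465.97,-5.47,5,5.53],[[-49,-8,15],[49,-8,15],[49,-108,15],[-49,-108,15]])).astype(np.int32),1)
    m=((s<.40)&(k>0)).astype(np.uint8)
    N,l,st,ce=cv2.connectedComponentsWithStats(m);i=1+st[1:,4].argmax()
    c=max(cv2.findContours((l==i).astype(np.uint8),0,1)[0],key=cv2.contourArea)
    h=cv2.convexHull(c)[:,0]
    W=np.array([caddy(ray(f,p,19)) for p in h]);print(n,"extent at z19 x",W[:,0].min(),W[:,0].max(),"y",W[:,1].min(),W[:,1].max())
    dot(n,20)
    cv2.imwrite(f"pics/r_{n}.png",f["color"])
E
python3 fit.py
```

```text
side extent at z19 x -43.81 46.49 y -94.56 -4.59
side [(42, array([265.21, 230.36]), array([ 1.54, 64.67, 20.  ])), (54, array([268.5 , 270.63]), array([  1.11, -45.99,  20.  ]))]
top extent at z19 x -44.73 40.44 y -92.77 -7.68
top [(39, array([352.87, 222.87]), array([ -1.33, -50.64,  20.  ])), (39, array([311.26, 227.74]), array([-0.68, 49.57, 20.  ]))]
```

Both cameras put the top coaster flat in the compartment (centre at caddy y ≈ -49, full 90 mm extent), with the middle one visible in the bay. Now I shut the cover from the far side of the bar.

Call:
step_arm(
  linear=[
    [0,-0.2,0],
    [0,-0.4,0],
    [0,-0.6,0],
    [0,-0.8,0],
    [0,-0.95,0],
    [0,-0.95,0],
  ],
  turn=[0,0,0,0,0,0],
)

```text
time_s: 37.2
ee_pos: [477.1, -126.3, 101.6]
ee_rot: [-180.0, 0.0, -174.8]
force: [-0.4, 0.4, 0.4]
gripper_width: 0.5
gripper_force: 0.0
```

Call:
step_arm(
  linear=[
    [0,-0.15,0],
    [0,-0.275,0],
    [0,-0.275,0],
    [0,-0.275,0.1],
    [0,-0.275,0.2],
    [0,-0.275,0.25],
    [0,-0.275,0.27],
    [0,-0.275,0.283],
    [0,-0.275,0.288],
    [0,-0.275,0.288],
  ],
  turn=[0,0,0,0,0,0,0,0,0,0],
)

```text
time_s: 38.45
ee_pos: [485.5, -204.9, 15.7]
ee_rot: [-180.0, 0.1, -174.5]
force: [-0.3, -0.2, 0.3]
gripper_width: 0.5
gripper_force: 0.0
```

Call:
step_arm(
  linear=[
    [0,0.02,0],
    [0,0.045,0],
    [0,0.075,0],
    [0,0.105,0],
    [0,0.14,0],
    [0,0.175,0],
    [0,0.21,0],
    [0,0.245,0],
    [0,0.28,0],
    [0,0.31,0],
    [0,0.34,0],
    [0,0.36,0],
    [0,0.37,0],
    [0,0.37,0],
  ],
  turn=[0,0,0,0,0,0,0,0,0,0,0,0,0,0],
)

```text
time_s: 40.2
ee_pos: [474.7, -93.9, 15.2]
ee_rot: [180.0, 0.0, -174.5]
force: [0.2, -0.5, -0.2]
gripper_width: 0.5
gripper_force: 0.0
```

Call:
step_arm(
  linear=[
    [0,0.007,0],
    [0,0.014,0],
    [0,0.014,0],
  ],
  turn=[0,0,0],
)

```text
time_s: 40.58
ee_pos: [474.4, -90.1, 15.3]
ee_rot: [180.0, 0.0, -174.5]
force: [0.9, -1.2, -0.6]
gripper_width: 0.7
gripper_force: 0.4
```

Call:
step_arm(
  linear=[
    [0,0.006,0],
    [0,0.01,0],
    [0,0.01,0],
  ],
  turn=[0,0,0],
)

```text
time_s: 40.95
ee_pos: [473.9, -87.0, 15.3]
ee_rot: [180.0, 0.0, -174.5]
force: [0.3, -0.4, 0.2]
gripper_width: 0.5
gripper_force: 0.5
```

Now at -81.8; I continue in small steps to the stop.

Call:
step_arm(
  linear=[
    [0,0.006,0],
    [0,0.01,0],
    [0,0.01,0],
  ],
  turn=[0,0,0],
)

```text
time_s: 41.32
ee_pos: [473.5, -84.0, 15.3]
ee_rot: [180.0, 0.0, -174.5]
force: [1.1, -1.3, -0.5]
gripper_width: 0.3
gripper_force: 0.5
```

Call:
step_arm(
  linear=[
    [0,0.003,0],
    [0,0.006,0],
    [0,0.006,0],
  ],
  turn=[0,0,0],
)

```text
time_s: 41.7
ee_pos: [473.3, -82.3, 15.3]
ee_rot: [180.0, -0.0, -174.5]
force: [0.3, -1.4, 1.1]
gripper_width: 0.3
gripper_force: 0.6
```

Call:
step_arm(
  linear=[
    [0,0.005,0],
    [0,0.01,0],
    [0,0.01,0],
  ],
  turn=[0,0,0],
)

```text
time_s: 42.08
ee_pos: [472.9, -79.2, 15.2]
ee_rot: [180.0, -0.0, -174.5]
force: [0.1, 0.3, 0.1]
gripper_width: 0.1
gripper_force: 0.5
```

Call:
step_arm(
  linear=[
    [0,0.004,0],
    [0,0.008,0],
    [0,0.008,0],
  ],
  turn=[0,0,0],
)

```text
time_s: 42.45
ee_pos: [473.0, -78.9, 15.3]
ee_rot: [-179.8, 0.0, -174.3]
force: [0.2, -9.1, -0.2]
gripper_width: 0.3
gripper_force: 4.6
```

Firm stop, and both stops agree with a travel of 108 mm. I retreat and check.

Call:
step_arm(
  linear=[
    [0,-0.03,0],
    [0,-0.03,-0.1],
    [0,-0.03,-0.4],
    [0,0.2,-0.5],
    [0,0.5,-0.5],
    [0,0.8,-0.5],
    [0,0.99,-0.5],
    [0,0.99,-0.5],
    [0,0.99,-0.5],
  ],
  turn=[0,0,0,0,0,0,0,0,0],
)

```text
time_s: 43.58
ee_pos: [443.0, 221.9, 165.0]
ee_rot: [179.9, -0.1, -174.2]
force: [-0.0, -0.4, 0.1]
gripper_width: 0.2
gripper_force: 0.0
```

Run:
```python
from h import *
from dot import dot
for n in("side","top"):
    f=cams.grab_frame(n);im=f["color"];cv2.imwrite(f"pics/z_{n}.png",im)
    o=cv2.imread(f"pics/{n}0.png");d=cv2.absdiff(im,o).max(2)
    dot(n,35)
    N,_,st,ce=cv2.connectedComponentsWithStats((cv2.morphologyEx(d,cv2.MORPH_OPEN,np.ones((2,2)))>40).astype(np.uint8))
    print(n,[(st[i].tolist()) for i in range(1,N) if st[i,4]>25])
    # caddy cover strip: difference to the start
    P=proj(f,c2w([465.97,-5.47,7,5.53],[[15,y,32] for y in range(0,-170,-6)])).astype(np.float32)
    for q in(o,im):print(cv2.cvtColor(cv2.remap(q,P[:,0].reshape(1,-1),P[:,1].reshape(1,-1),1),6)[0])
print(env.state()["time_s"],env.state()["force"])
```

```text
side [(42, array([265.21, 230.36]), array([ 1.27, 50.31, 35.  ]))]
side [[0, 0, 56, 185, 5967], [107, 0, 61, 59, 2092], [231, 18, 41, 15, 394], [232, 31, 45, 94, 2828], [207, 90, 15, 21, 129], [184, 139, 134, 56, 3769], [55, 185, 47, 36, 772], [30, 188, 14, 16, 47], [40, 205, 8, 9, 48], [249, 214, 34, 9, 114], [0, 218, 25, 43, 620], [24, 219, 7, 22, 60], [37, 220, 18, 22, 76], [96, 227, 11, 22, 81], [101, 229, 16, 27, 157], [251, 238, 33, 10, 133], [62, 269, 11, 7, 41], [258, 269, 25, 7, 118], [37, 274, 23, 8, 63]]
[ 63 108  93 103 105 105 104 104 104 106 113  58 105 106 106 106 107 106
 106 107  82  45  51  54 101 198 195 193 193]
[ 66 104 108 109 109 109 109 109 113 112  59 111 111 111 111 111 112 112
 112  68  80  55  55  58 106 207 203 201 202]
top [(39, array([311.26, 227.74]), array([-1.73, 50.46, 35.  ]))]
top [[145, 170, 188, 250, 22356], [379, 199, 9, 41, 137], [333, 206, 9, 39, 121], [18, 312, 60, 15, 532], [0, 389, 80, 31, 1523], [346, 401, 20, 8, 61], [311, 405, 19, 15, 180], [372, 410, 10, 10, 57]]
[ 95  56  94 100  98  99  99  98  98  98  73  98  98  98 100  99  99  99
 100  99 133 167 165 170 170 169 169 168 169]
[104 108 109 111 111 109 110 109 109  62 115 110 110 110 110 110 109 111
 112 136 187 184 184 185 186 187 187 186 186]
43.775 [-0.08  0.46  0.28]
```

```bash
python3 -c "
from workcell import env
print(env.job_done())"
```

```text
the job is handed in; nothing more can be done
None
```

I handed the job in at about 44 s: the top coaster lies flat in the compartment, the cover is pushed to its shut stop, the two lower coasters are in their bay, and the images show none of the surrounding objects moved. Light pressing moved it only near the sill and the fingers slipped elsewhere, once pressing the pile with about 17 N, so I finished by pushing its rear rim over the sill.

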